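Ready the sewing machine for a bobbin change

TASK

Make the sewing machine ready for a bobbin change: with a light push of a finger on its crank handle, turn the balance wheel towards you until the needle stands at its highest point (the crank handle then points straight at you, level with the axle), never turning the wheel backwards nor on past that point. Only then push the bobbin cover towards you by its finger rib until it is fully open. Do not grip the crank handle, lift nothing, and leave the things lying about where they are.

Things in the scene. Friction and masses are not known exactly. Their poses are not given: they have to be found in the camera images.
- machine: White sewing machine, fixed. Origin: middle of its footprint on the table; x axis away from the operator (the robot), y to the operator's left, z up; 'towards you' is its -x. In mm: bed x -120..85, y -190..210, top z 72; pillar x -40..65, y -190..-95, arm x -30..55, both to z 286; spool pins on the arm to z 340; small lever on the pillar's front to x -78 at z 165
- axle (a point): Centre of the balance wheel's outer hub face, on the wheel's axis (parallel to the machine's y), at machine x 5, y -222, z 235 mm. The wheel has 75 mm outside radius and a rim 16 mm thick, centred 13 mm inward of this point.
- balance_wheel (a joint): Turn of the dark five-spoked wheel, rad. 0: needle highest, crank handle towards the operator, level with the axle. Starts at -2.2 to -1.2, grows as the wheel's top comes towards the operator: at -1.57 the handle stands straight up, below that it leans away from the operator. The wheel can turn on past 0 with no stop or click there. Friction 0.15 N m (2.6 N at the handle); stays where left.
- crank_handle: Black round crank handle, 18 mm diameter, 65 mm long, sticking out sideways from the wheel to the operator's right (machine -y), its axis 58 mm from the wheel's axis; spins freely on its pin. Origin: on the handle's axis at its wheel end (machine y -222 mm), so its middle is at machine y -254.
- needle_tip (a point): Point of the needle under the head, at machine x 10, y 115 mm; 98 mm above the table when highest, up to 32 mm lower as the wheel turns. The head is at machine x -30..52, y 77..157 mm, underside at z 165; a take-up lever stands 15 mm out of its front.
- bobbin_cover (a joint): Travel of the steel bobbin cover, m: 0 closed, 0.032 fully open (end stop), growing towards the operator (machine -x). Friction about 1.2 N; it stays where it is left.
- cover_rib (a point): Top middle of the bobbin cover's finger rib. The cover is a dark steel plate in front of the needle, 56 (machine x) by 48 mm, its face 77 mm above the table. The rib is 6.5 mm high, 6 mm thick, 40 mm long (along machine y), 2 mm from the plate's edge nearest the operator. Closed, the rib is at machine x -83, y 115 mm, 53 mm in front of the head's face: put a fingertip behind it.
- bobbin: Bystander: steel bobbin, 22 mm diameter, 11.5 mm high, standing on the machine's bed 55 to 95 mm to the right of the cover's middle. Origin: centre of its underside.
- thread_cone: Bystander: thread cone, 60 mm wide at the foot, 100 mm tall, on the table about 120 mm to the right of the crank handle's middle. Origin: centre of its underside.
- tape_case: Bystander: round white tape-measure case, 56 mm diameter, 16 mm high, on the table at the machine's right end, below the crank handle. Origin: centre of its underside.
- screwdriver: Bystander: small screwdriver, 140 mm long, lying in front of the machine. Origin: under its middle.
- shears: Bystander: tailor's shears with black handles, 205 mm long, 13 mm high, lying left of the machine. Origin: at their pivot on the table.
- bead_jar: Bystander: glass jar with a cork lid, 52 mm diameter, 85 mm tall, standing close behind the machine. Origin: centre of its underside.
- water_bottle: Bystander: clear bottle, 66 mm diameter, 240 mm tall, standing behind the machine's left end. Origin: centre of its underside.

How it is judged (in metres and radians):
On the way, in this order (a step that is already met when the one before it is completed fails the run):
1. the needle is brought to its highest point: wheel within 0.25 rad of 0, at rest (value of joint balance_wheel between -0.25 and 0.25 rad and velocity of joint balance_wheel below 0.1 rad/s), for 0.3 s.
2. the bobbin cover is pushed fully open (value of joint bobbin_cover above 0.028 m), for 0.2 s.
At the end, for the whole second after the job is handed in: The balance wheel stands within 0.25 rad (14 degrees) of the position with the needle highest, and the bobbin cover is open by more than 28 of its 32 mm (value of joint balance_wheel between -0.25 and 0.25 rad and value of joint bobbin_cover above 0.028 m); the robot touches nothing.
It fails at once if the wheel is turned on past the needle's highest point by more than 0.3 rad (value of joint balance_wheel above 0.3 rad).
It fails at once if the wheel is turned backwards (faster than 0.5 rad/s, or to below -2.35 rad) (velocity of joint balance_wheel below -0.5 rad/s or value of joint balance_wheel below -2.35 rad).
It fails at once if the bobbin cover is opened (more than 8 mm) while the needle is not up (value of joint bobbin_cover above 0.008 m and value of joint balance_wheel below -0.3 rad).
It fails at once if the crank handle is gripped or forced (more than 30 N) (contact force between the fingers and crank_handle above 30 N).
It fails at once if a bystander is lifted, moved more than 20 mm or knocked over (distance of any of bobbin, thread_cone, tape_case, screwdriver, shears, bead_jar, water_bottle from where it was at the start of the episode above 0.02 m or angle between any of bobbin, thread_cone, tape_case, screwdriver, shears, bead_jar, water_bottle's own z axis and vertical above 0.5 rad).
It also fails if it takes over 56 s, if anything falls off the work surface, if the arm or the gripper's body presses on something with over 40 N, if the wrist force passes 120 N, or if a joint passes its speed limit or range.

ROBOT

A 6-joint arm with a two-finger parallel gripper is mounted at the origin on the work surface. World frame = base frame: x ahead of the robot, y to its left, z up, the work surface at z = 0. Lengths are in mm, angles in degrees, forces in N, time in s.
With the tool pointing down it reaches from about 325 to 925 mm from the base axis. Payload 3.1 kg.
Tool frame: the origin (TCP) lies at the very end of the fingers, on their centre line; the grasp point (between the pads) lies grasp_offset behind it (grasp_offset is the distance from the TCP to the grasp point, in mm); z points along the fingers, y is the line along which they close (so a half turn about z gives the same grasp; the last joint's range is limited). The gripper opens to 85 mm and grips with 20 to 120 N. Pads are 22 mm wide; open, the fingers measure 114 mm over their backs; the gripper's body (76 mm by 85 mm) begins 54 mm behind the grasp point. The pads swing forward as they close: fully open they stand 13 mm farther back than shut.
Start: joints at [-79.882, 12.427, 92.441, -0, 75.132, -6.429], TCP at [178.022, -599.122, 231.3] pointing down, gripper open.
Joint ranges: [-157.48, 157.48], [-44.54, 120.13], [17.64, 146.25], [-64.5, 244.5], [7.68, 150.69], [-147.95, 147.95]. Speed limits (degrees/s): [159.86, 159.86, 180, 180, 180, 180].

INTERFACE

Orientations are given as [roll, pitch, yaw] about the fixed x, y, z axes, in that order (R = Rz(yaw) Ry(pitch) Rx(roll)).
In Python, from station import * gives the robot as it stands. Calls block until the motion is done:
- goto(position, orientation): joint-space move of the TCP to a pose.
- move_l(position, attitude=None, speed=150): straight line of the TCP; attitude=None keeps the orientation; speed is the mean speed in mm/s.
- move_j(angles): joint-space move.
- grip(opening, squeeze=None): finger opening in mm; squeeze is the grip in N (None keeps the last); returns when the fingers have stopped.
- wait(seconds).
- solve_ik(position, orientation): joint angles nearest the present ones, or None.
- get_obs(): the state.
- get_image(name): name is "scene" or "top" or "wrist"; returns the picture (420x560x3 uint8, red, green, blue); there is no depth.
- get_calibration(name): a dict with "fx", "fy", "cx", "cy" (pixels), "R" (3x3) and "t" (3): a world point X has camera coordinates R X + t; the wrist camera has in their place "mount" (4x4, takes a point from camera to tool coordinates, whose origin is the TCP and whose axes are the flange's). Camera axes: x right, y down, z forward; pixel columns grow to the right and rows downward; lengths in mm; the calibration is good to about 2 mm. A picture is of the moment at which its call begins: read the wrist's pose just before it. get_calibration takes no time and is no camera call.
A pose or a line that the arm cannot do raises Unreachable and nothing moves.
- sign_off(): hands the job in; it is judged then, once.
Trained networks look in the newest picture that a camera, given by its name, has taken for a name from the list of things; names that differ only in an ending like _2 or _b are one class to them, and where a whole thing is asked for, a point or a joint stands for the part that bears it (a point fixed in the world has none). Each returns a list of dicts, best first, with "score" (0 to 1); they miss things now and then, are a little off and sometimes report something else, mostly with a low value. They report only what shows in the picture. A call takes as long as a camera call.
- spot_in(name, camera): "extent" ([centre column, centre row, width, height] in pixels, round what is visible of it).
- regions_of(name, camera): "region" (420x560 bool, what is visible of it) and "extent" ([centre column, centre row, width, height] in pixels, round what is visible of it).
The state is a dict: "t": time; "joint_pos": joint angles; "qvel": joint speeds; "effort": joint torques, N m; "tcp_pos": TCP position; "ee_rot": TCP orientation; "wrist_force": force on the tool from outside, world axes, zero at the start; "moment": the same for the moment, N m; "grip_width": finger opening in mm; "grip_force": force on a finger pad.
Only numpy, scipy, OpenCV 4.12 (cv2) and the standard library are available. Lean on these libraries where they do the work, as an engineer would, in place of code of your own. Each camera call takes 0.05 s, during which the arm holds its last target. There are 200 camera calls.

## Working session

There is one attempt and no reset: what is moved stays moved. The work goes in short steps, each a Python script; the robot and the scene stay as the last script left them, time stands still between calls to the robot, and variables do not carry over. Pictures are saved under pics/ and viewed, at most 10 in all, crops included, and the job is handed in when it is done.

```bash
mkdir -p pics; ls; python3 - <<'E'
from station import *
import cv2, numpy as np
np.set_printoptions(precision=2,suppress=True)
o=get_obs(); print(o)
for c in ("scene","top"):
    im=get_image(c); cv2.imwrite(f"pics/{c}0.png",im[:,:,::-1]); print(c,get_calibration(c))
    for n in ("machine","balance_wheel","crank_handle","bobbin_cover","bobbin","thread_cone","tape_case","cover_rib","axle","needle_tip"):
        try: print(n,[(np.round(d["extent"],1),round(d["score"],2)) for d in spot_in(n,c)[:2]])
        except Exception as e: print(n,e)
print(get_calibration("wrist"))
E
```

```text
pics
{'t': 0.0, 'joint_pos': array([-79.88,  12.48,  92.53,  -0.  ,  75.13,  -6.43]), 'qvel': array([-0.03,  0.02, -0.03,  0.01, -0.09,  0.08]), 'effort': array([ -0.  , -39.68, -30.39,  -0.  ,   0.01,  -0.  ]), 'tcp_pos': array([ 177.86, -598.3 ,  229.96]), 'ee_rot': array([-179.86,   -0.01,   16.55]), 'wrist_force': array([-0.1 ,  0.62, -0.83]), 'moment': array([-0.05,  0.04, -0.01]), 'grip_force': 0.0, 'grip_width': 85.27686764863}
scene {'fx': 514.4359195627795, 'fy': 514.4359195627795, 'cx': 273.20399983450153, 'cy': 210.84166238095145, 'R': array([[ 1.  , -0.01,  0.01],
       [-0.01, -0.95, -0.31],
       [ 0.01,  0.31, -0.95]]), 't': array([-559.63,   85.19, 1439.56])}
machine [(array([273. , 221.5,  87.3, 188. ]), 0.85)]
balance_wheel [(array([286.2, 294.3,  64.8,  42.4]), 0.89)]
crank_handle [(array([298.1, 297.5,   8.5,  31. ]), 0.69)]
bobbin_cover [(array([253.4, 176.7,  16.6,  19.6]), 0.89)]
bobbin []
thread_cone [(array([291.2, 370.4,  24. ,  23.4]), 0.57)]
tape_case [(array([240.7, 310.7,  21.7,  24. ]), 0.7)]
cover_rib [(array([254.2, 175.8,  20.7,  14.9]), 0.8), (arr
[... 683 characters left out ...]
d_cone [(array([397.6, 197.4,  20.9,  17.5]), 0.56), (array([299.7, 163. ,  13.4,  22.2]), 0.29)]
tape_case [(array([352.8, 237.9,  21.8,  16.4]), 0.63)]
cover_rib [(array([239.2, 229.1,  18.2,  22.3]), 0.52)]
axle [(array([297.6, 208.7, 175.9,  87.6]), 0.56), (array([298.4, 255.7,  43. ,   9.8]), 0.44)]
needle_tip [(array([372.9, 181.3,  27.1,   2. ]), 0.71), (array([297.1, 207.6, 176.1,  84.7]), 0.48)]
{'fx': 314.2188111216232, 'fy': 314.2188111216232, 'cx': 280.85731260175777, 'cy': 209.1981450570254, 'mount': array([[   0.  ,   -0.96,   -0.3 ,   74.79],
       [   1.  ,    0.  ,    0.  ,    0.98],
       [   0.  ,   -0.3 ,    0.96, -143.35],
       [   0.  ,    0.  ,    0.  ,    1.  ]])}
```

```bash
python3 - <<'E'
import cv2
a=cv2.imread("pics/scene0.png")[100:400,180:400]; cv2.imwrite("pics/s_crop.png",cv2.resize(a,None,fx=2,fy=2,interpolation=cv2.INTER_CUBIC))
a=cv2.imread("pics/top0.png")[120:290,180:440]; cv2.imwrite("pics/t_crop.png",cv2.resize(a,None,fx=3,fy=3,interpolation=cv2.INTER_CUBIC))
E
```

```text
(no output)
```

View pics/s_crop.png

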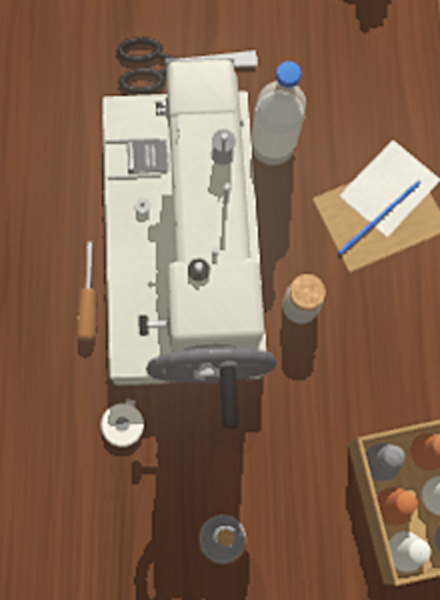

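View pics/t_crop.png

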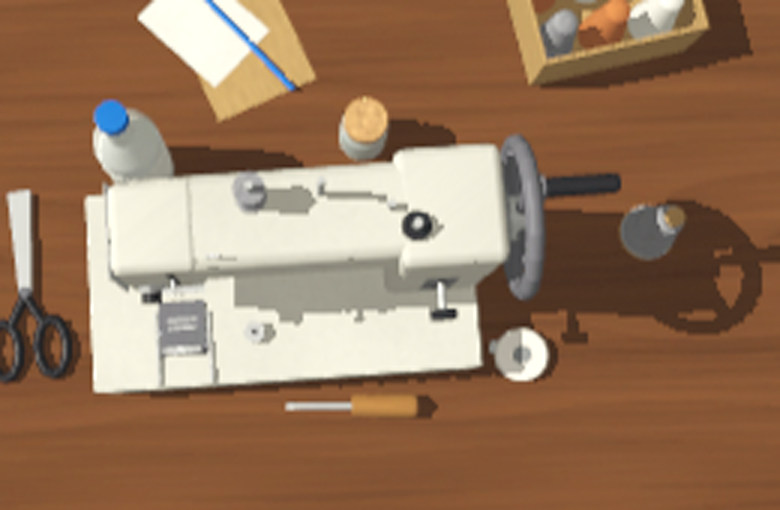

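The scene crop shows the machine with its pillar towards the bottom and the wheel at about (210,363). The handle runs from (228,370) to (231,425), upright and leaning away. In the top crop the bed's front corners are at (97,392) and (482,368), and the handle runs from (545,187) to (620,183). Next I fit the machine pose and the wheel angle.

```bash
cat > h.py <<'E'
from station import *
import numpy as np, cv2
from scipy.optimize import least_squares
np.set_printoptions(precision=2,suppress=True)
def M(p,X):  # machine->world
    c,s=np.cos(p[2]),np.sin(p[2]); X=np.asarray(X,float)
    return np.array([p[0]+c*X[0]-s*X[1],p[1]+s*X[0]+c*X[1],X[2]])
def H(th,y=-254,r=58): return [5-r*np.cos(th),y,235-r*np.sin(th)]
def proj(cal,X):
    c=cal["R"]@X+np.ravel(cal["t"]); return np.array([cal["fx"]*c[0]/c[2]+cal["cx"],cal["fy"]*c[1]/c[2]+cal["cy"]])
def wcal(o,mount,cal):  # wrist camera world->cam
    from scipy.spatial.transform import Rotation as Rn
    T=np.eye(4);T[:3,:3]=Rn.from_euler("xyz",o["ee_rot"],degrees=True).as_matrix();T[:3,3]=o["tcp_pos"]
    E=np.linalg.inv(T@mount); return dict(cal,R=E[:3,:3],t=E[:3,3])
E
cat > fit.py <<'E'
from h import *
T=lambda u,v:(180+u/3,120+v/3); S=lambda u,v:(180+u/2,100+v/2)
fix=[("top",T(97,392),(-120,210,72)),("top",T(482,368),(-120,-190,72)),("top",T(86,197),(85,210,72)),
("scene",S(104,97),(-120,210,72)),("scene",S(112,378),(-120,-190,72)),("scene",S(264,345),(65,-190,286)),("scene",S(168,60),(-30,157,286)),
("top",T(499,147),(65,-190,286)),("top",T(504,262),(-40,-190,286)),("top",T(184,352),(-83,115,79)),
("scene",S(131,158),(-83,115,79))]
han=[("top",T(620,183),-287),("scene",S(231,425),-287),("top",T(545,187),-222),("scene",S(228,368),-222)]
C={n:get_calibration(n) for n in("top","scene")}
def f(q): return np.concatenate([proj(C[c],M(q,X))-u for c,u,X in fix]+[proj(C[c],M(q,H(q[3],y)))-u for c,u,y in han])
r=least_squares(f,[560,0,0,-1.7],x_scale=[100,100,.1,.1],loss="soft_l1")
print(r.x,np.degrees(r.x[2:])); print(f(r.x).reshape(-1,2))
for n in ("top","scene"):
    im=cv2.imread(f"pics/{n}0.png")
    k=3 if n=="top" else 2; o=(180,120) if n=="top" else (180,100)
    im=im[o[1]:o[1]+300,o[0]:o[0]+260]; im=cv2.resize(im,None,fx=k,fy=k)[:600]
    def ln(P,col): cv2.polylines(im,[np.int32([(proj(C[n],M(r.x,X))-o)*k for X in P])],False,col,1)
    ln([(-120,-190,72),(-120,210,72),(85,210,72)],(0,0,255)); ln([(-40,-190,286),(65,-190,286),(65,-95,286),(-40,-95,286),(-40,-190,286)],(0,255,0))
    ln([H(a,-235,75) for a in np.linspace(0,6.3,40)],(255,0,0)); ln([H(r.x[3],-222),H(r.x[3],-287)],(0,255,255)); ln([(-83,95,79),(-83,135,79)],(0,0,255)); ln([(-30,157,286),(-30,-95,286)],(0,255,0))
    cv2.imwrite(f"pics/{n}_fit.png",im)
print(M(r.x,(5,-222,235)),M(r.x,H(r.x[3])),M(r.x,H(0)),M(r.x,(-83,115,83.5)))
E
python3 fit.py
```

```text
[568.77  46.39   0.04  -1.88] [   2.03 -107.89]
[[-0.67 -0.5 ]
 [ 0.64 -0.83]
 [ 0.29 -0.86]
 [-1.27 -1.17]
 [-2.26 -0.62]
 [-0.32 -3.94]
 [-1.58 -1.96]
 [ 1.71 -2.13]
 [ 3.62 -0.48]
 [ 0.28 -1.28]
 [-0.85 -1.84]
 [ 0.72 -0.93]
 [-0.32  1.33]
 [ 0.51 -0.64]
 [-0.56 -0.48]]
[ 581.65 -175.3   235.  ] [ 600.58 -206.64  290.2 ] [ 524.82 -209.33  235.  ] [481.74 158.37  83.5 ]
```

View pics/top_fit.png

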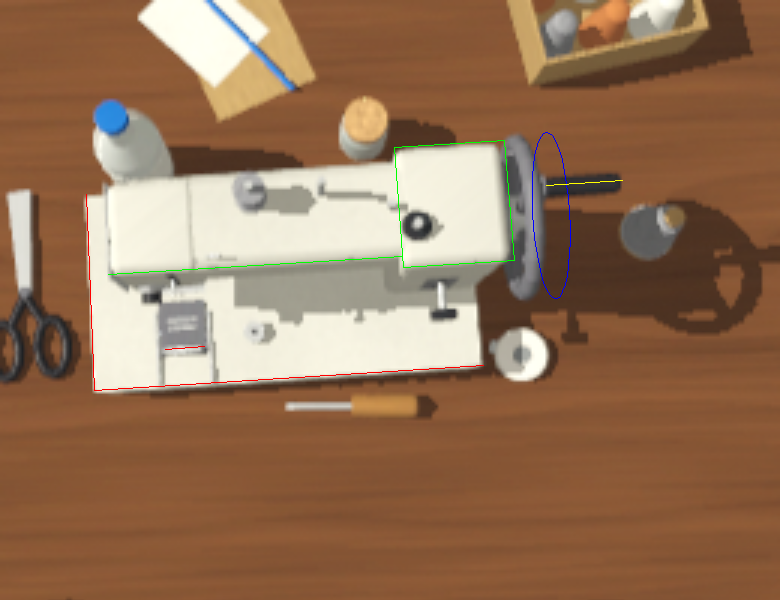

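View pics/scene_fit.png

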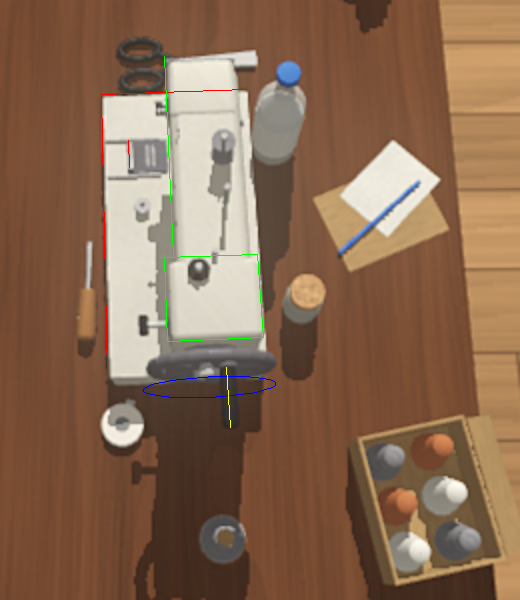

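```bash
python3 - <<'E'
from h import *
import station; print(getattr(station,'grasp_offset',None))
p=[568.8,46.4,.0354]
for nm,X,rpy in [("wheel",(50,-268,265),(180,0,2)),("wheel180",(50,-268,265),(180,0,182)),("end",(-53,-268,244),(180,0,2)),("rib25",(-65,115,84),(180,-25,2)),("rib180",(-65,115,84),(180,25,182)),("rib180b",(-65,115,84),(180,25,-178)),("rib35",(-65,115,84),(180,-35,2)),("look",(-150,115,250),(180,0,2)),("ribopen",(-110,115,84),(180,-30,2)),("look2",(-60,-268,400),(180,0,2))]:
    print(nm,M(p,X),solve_ik(list(M(p,X)),list(rpy)))
E
```

```text
18.700000000000003
wheel [ 628.25 -219.66  265.  ] [-25.31  15.92  84.58  -0.    79.5   62.69]
wheel180 [ 628.25 -219.66  265.  ] [ -25.31   15.92   84.58    0.     79.5  -117.31]
end [ 525.32 -223.31  244.  ] [-30.07   5.27  99.17  -0.    75.57  57.93]
rib25 [499.77 159.03  84.  ] [ 12.58  -1.08 128.67  -9.48  28.11 107.98]
rib180 [499.77 159.03  84.  ] [ 12.58  -1.08 128.67  -9.48  28.11 -72.02]
rib180b [499.77 159.03  84.  ] [ 12.58  -1.08 128.67  -9.48  28.11 -72.02]
rib35 [499.77 159.03  84.  ] [ 13.95  -3.2  134.58 -25.99  15.73 124.98]
look [414.82 156.02 250.  ] [ 11.52 -11.69 114.65  -0.    77.03  99.52]
ribopen [454.8  157.43  84.  ] [ 14.76  -8.3  136.98 -16.56  22.8  116.42]
look2 [ 518.32 -223.56  400.  ] [-30.45   0.1   88.15  -0.    91.74  57.55]
```

The fit lies on the bed edges, pillar, rib (top crop about (185,348)) and handle in both views. The blue circle is offset only because I drew it 26 mm too far out. Now I close the gripper, move above the far side of the handle and check with the wrist camera.

```bash
cat >> h.py <<'E'
P=np.array([568.8,46.4,.0354]); YAW=-178.0
def g(X,pitch=0): goto(list(M(P,X)),[180,pitch,YAW])
def l(X,pitch=None,speed=100): move_l(list(M(P,X)),None if pitch is None else [180,pitch,YAW],speed)
def mp(w): # world->machine
    d=np.array(w)-[P[0],P[1],0]; c,s=np.cos(P[2]),np.sin(P[2]); return np.array([c*d[0]+s*d[1],-s*d[0]+c*d[1],d[2]])
def st(tag=""):
    o=get_obs(); print(tag,"t%.1f"%o["t"],"tcp(m)",mp(o["tcp_pos"]),"F",o["wrist_force"]); return o
def draw(n,th,fn,o=None,s=1):
    cal=get_calibration(n)
    if n=="wrist": o=get_obs(); cal=wcal(o,cal["mount"],cal)
    im=np.ascontiguousarray(get_image(n)[:,:,::-1])
    raw=im.copy()
    def ln(Q,col): cv2.polylines(im,[np.int32([proj(cal,M(P,X)) for X in Q])],False,col,1)
    ln([H(th,-222),H(th,-287)],(0,255,255)); ln([H(a,-217,75) for a in np.linspace(0,6.3,40)],(255,0,0)); ln([(-83,95,83.5),(-83,135,83.5)],(0,0,255))
    cv2.imwrite(f"pics/{fn}.png",im); return raw,cal
E
python3 - <<'E'
from h import *
grip(0,20); g((48,-268,380)); st()
draw("wrist",-1.88,"w1")
print([(d["extent"],d["score"]) for d in spot_in("crank_handle","wrist")[:2]])
E
```

```text
t4.0 tcp(m) [  47.56 -268.71  379.56] F [ 0.4  -0.33 -0.43]
[([303.8, 184.5, 91.0, 23.4], 0.95)]
```

View pics/w1.png

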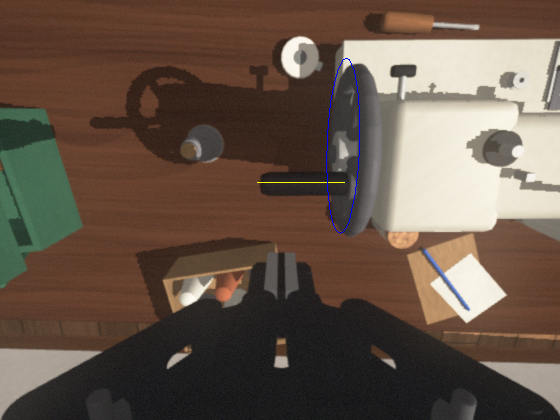

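The overlay sits on the handle (columns 260–350, row 183), so the wheel is at about -1.88 rad. Now the first push.

```bash
python3 - <<'E'
from h import *
l((55,-268,380)); l((55,-268,267),speed=120); st("down")
for x in (40,20,3,-12):
    l((x,-268,267),speed=40); st()
draw("wrist",-0.87,"w2")
print([(d["extent"],d["score"]) for d in spot_in("crank_handle","wrist")[:2]])
E
```

```text
down t5.5 tcp(m) [  55.66 -268.35  268.39] F [-0.88 -0.15 -0.4 ]
 t6.0 tcp(m) [  40.04 -268.18  267.53] F [ 1.8  -0.16  0.89]
 t6.7 tcp(m) [  18.95 -267.73  266.64] F [-0.29 -0.07 -0.35]
 t7.2 tcp(m) [   2.16 -267.92  266.9 ] F [ 0.22 -0.56  0.49]
 t7.8 tcp(m) [ -12.77 -268.07  267.01] F [ 1.66 -0.35 -0.29]
[([319.0, 238.2, 151.4, 38.5], 0.94), ([400.2, 247.4, 319.6, 335.7], 0.36)]
```

View pics/w2.png

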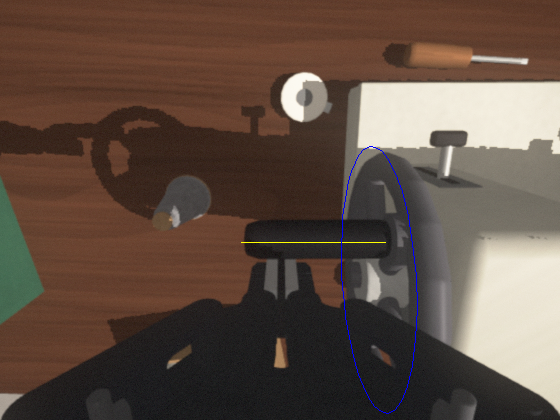

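The handle's centre is at row 238, against 242 predicted for -0.87, so the wheel stands at about -0.84. Next I push it down from above along the handle's arc.

```bash
python3 - <<'E'
from h import *
l((0,-268,267),speed=60); l((0,-268,312),speed=120); l((H(-.87)[0],-268,312),speed=100); st("above")
def top(th): h=H(th); return (h[0]-1,-268,h[2]+9.3)
l(top(-.95),speed=60)
for th in (-.7,-.5,-.35,-.2,-.1,-.03): l(top(th),speed=30); st(th)
wait(.2); draw("scene",0,"s3"); draw("wrist",0,"w3")
print([(d["extent"],d["score"]) for d in spot_in("crank_handle","wrist")[:2]])
E
```

```text
above t9.2 tcp(m) [ -32.66 -267.91  311.45] F [-0.03 -0.72 -0.46]
-0.7 t10.3 tcp(m) [ -40.38 -268.19  282.  ] F [-0.03  0.31  1.67]
-0.5 t10.9 tcp(m) [ -47.48 -267.68  271.03] F [0.5  0.09 0.88]
-0.35 t11.3 tcp(m) [ -50.91 -267.79  263.35] F [ 0.38 -0.26 -0.19]
-0.2 t11.7 tcp(m) [ -53.21 -267.99  255.18] F [ 0.2  -0.67 -0.56]
-0.1 t12.1 tcp(m) [ -53.97 -268.    249.56] F [-1.1   1.21  0.26]
-0.03 t12.4 tcp(m) [ -54.13 -268.    245.63] F [ 0.85 -0.57  0.29]
[([314.4, 266.8, 128.1, 34.7], 0.84)]
```

View pics/w3.png

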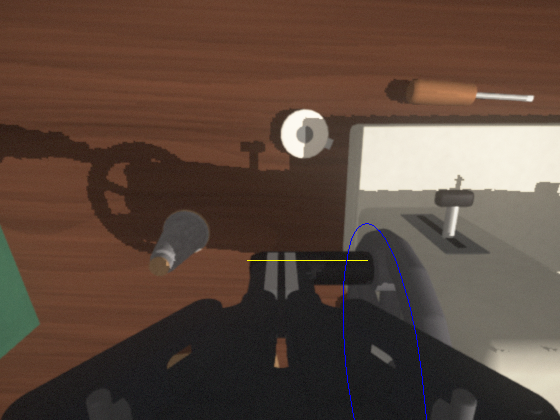

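The fingertip now sits on the handle, which is about level with the axle (contact puts it near -0.03 rad). I lift off, check the wheel, and look at the cover.

```bash
python3 - <<'E'
from h import *
l((-54,-268,370),speed=150); st("up")
T=[]
g((-190,-20,330),30); st("mid")
for n in ("scene","top"):
    raw,cal=draw(n,0,n+"4")
    for d in spot_in("crank_handle",n)[:1]:
        print(n,np.array(d["extent"]),d["score"],[(a,proj(cal,M(P,H(a)))) for a in (-.25,0,.25)])
g((-160,115,240),30); st("rib view"); raw,cal=draw("wrist",0,"w4")
for n in ("bobbin_cover","cover_rib","bobbin"): print(n,[(np.array(d["extent"]),d["score"]) for d in spot_in(n,"wrist")[:2]])
print("rib pred",proj(cal,M(P,(-83,115,83.5))))
a=cv2.imread("pics/top4.png")[150:270,200:440];b=cv2.imread("pics/w4.png")
cv2.imwrite("pics/m4.png",np.vstack([cv2.resize(a,(560,280),interpolation=2),cv2.resize(b[:320],(560,320))]))
E
```

```text
up t13.7 tcp(m) [ -54.51 -267.68  368.59] F [0.39 0.42 0.15]Traceback (most recent call last):
  File "<stdin>", line 4, in <module>
  File "h.py", line 16, in g
    def g(X,pitch=0): goto(list(M(P,X)),[180,pitch,YAW])
                      ~~~~^^^^^^^^^^^^^^^^^^^^^^^^^^^^^^
station.Unreachable: the arm cannot take that pose within its joint ranges
```

```bash
python3 - <<'E'
from h import *
for p in (0,20,25,30):
    for X in [(-130,-20,330),(-130,115,240),(-118,115,188),(-100,115,160),(-58,115,84),(-58,115,130),(-112,115,84),(-112,115,130),(-120,115,180)]:
        q=solve_ik(list(M(P,X)),[180,p,YAW]); print(p,X,None if q is None else np.round(q))
E
```

```text
0 (-130, -20, 330) [ -6. -15. 109.   0.  86. -98.]
0 (-130, 115, 240) [ 11.  -9. 113.   0.  75. -81.]
0 (-118, 115, 188) [ 11.  -4. 115.   0.  69. -81.]
0 (-100, 115, 160) [ 11.   0. 114.   0.  66. -81.]
0 (-58, 115, 84) [ 10.  11. 111.   0.  57. -82.]
0 (-58, 115, 130) [ 10.   7. 110.   0.  63. -82.]
0 (-112, 115, 84) [ 11.   5. 118.   0.  57. -81.]
0 (-112, 115, 130) [ 11.   1. 117.   0.  62. -81.]
0 (-120, 115, 180) [ 11.  -4. 115.   0.  68. -81.]
20 (-130, -20, 330) [  -9.  -30.  121.    4.   69. -102.]
20 (-130, 115, 240) [ 14. -22. 125.  -5.  57. -76.]
20 (-118, 115, 188) [ 13. -17. 128.  -5.  50. -76.]
20 (-100, 115, 160) [ 13. -12. 127.  -5.  45. -76.]
20 (-58, 115, 84) [ 12.   2. 125.  -6.  34. -76.]
20 (-58, 115, 130) [ 12.  -3. 123.  -5.  40. -77.]
20 (-112, 115, 84) [ 13.  -5. 131.  -7.  35. -74.]
20 (-112, 115, 130) [ 13. -10. 130.  -6.  41. -75.]
20 (-120, 115, 180) [ 13. -16. 128.  -5.  49. -76.]
25 (-130, -20, 330) [ -10.  -34.  124.    5.   65. -103.]
25 (-130, 115, 240) [ 15. -25. 129.  -7.  52. -74.]
25 (-118, 115, 188) [ 14. -20. 131.  -7.  45. -74.]
25 (-100, 115, 160) [ 14. -14. 130.  -8.  40. -74.]
25 (-58, 115, 84) [ 12.  -0. 128.  -9.  28. -72.]
25 (-58, 115, 130) [ 12.  -5. 127.  -8.  34. -74.]
25 (-112, 115, 84) [ 14.  -7. 134. -11.  29. -70.]
25 (-112, 115, 130) [ 14. -13. 133.  -9.  36. -72.]
25 (-120, 115, 180) [ 14. -19. 131.  -7.  44. -73.]
30 (-130, -20, 330) [ -11.  -38.  128.    7.   61. -105.]
30 (-130, 115, 240) [ 16. -28. 132.  -9.  47. -72.]
30 (-118, 115, 188) [ 15. -22. 134. -10.  39. -71.]
30 (-100, 115, 160) [ 14. -17. 133. -11.  34. -70.]
30 (-58, 115, 84) [ 13.  -2. 131. -15.  22. -66.]
30 (-58, 115, 130) [ 13.  -7. 130. -12.  28. -70.]
30 (-112, 115, 84) [ 15.  -9. 137. -17.  23. -63.]
30 (-112, 115, 130) [ 15. -15. 136. -13.  30. -68.]
30 (-120, 115, 180) [ 15. -22. 135. -11.  38. -70.]
```

```bash
python3 - <<'E'
from h import *
g((-130,-20,340),20); st("mid")
for n in ("scene","top"):
    raw,cal=draw(n,0,n+"4")
    for d in spot_in("crank_handle",n)[:1]:
        print(n,np.array(d["extent"]),d["score"],[(a,proj(cal,M(P,H(a)))) for a in (-.25,0,.25)])
g((-130,115,240),28); st("rib view"); raw,cal=draw("wrist",0,"w4")
for n in ("bobbin_cover","cover_rib","bobbin"): print(n,[(np.array(d["extent"]),d["score"]) for d in spot_in(n,"wrist")[:2]])
print("rib pred",proj(cal,M(P,(-83,115,83.5))))
a=cv2.imread("pics/top4.png")[150:270,200:440];b=cv2.imread("pics/w4.png")
cv2.imwrite("pics/m4.png",np.vstack([cv2.resize(a,(560,280),interpolation=2),cv2.resize(b[:320],(560,320))]))
E
```

```text
mid t14.7 tcp(m) [-129.4   -20.58  340.45] F [-0.35 -0.2   0.86]
scene [262.8 305.1  10.3  28. ] 0.63 [(-0.25, array([260.19, 302.47])), (0, array([259.49, 303.4 ])), (0.25, array([260.39, 304.24]))]
top [371.4 214.3  19.5   0.4] 0.58 [(-0.25, array([373.57, 211.34])), (0, array([372.36, 212.65])), (0.25, array([371.06, 212.62]))]
rib view t15.6 tcp(m) [-129.15  114.82  240.92] F [-0.08 -0.3  -0.42]
bobbin_cover [(array([282.1, 171.8,  51.1,  42. ]), 0.71), (array([194.9, 254.2, 389.9, 331.5]), 0.66)]
cover_rib [(array([281.5, 172.6,  47.3,  49.3]), 0.62)]
bobbin [(array([208.9, 164.8,  19.3,  24.6]), 0.72)]
rib pred [282.16 157.6 ]
```

View pics/m4.png

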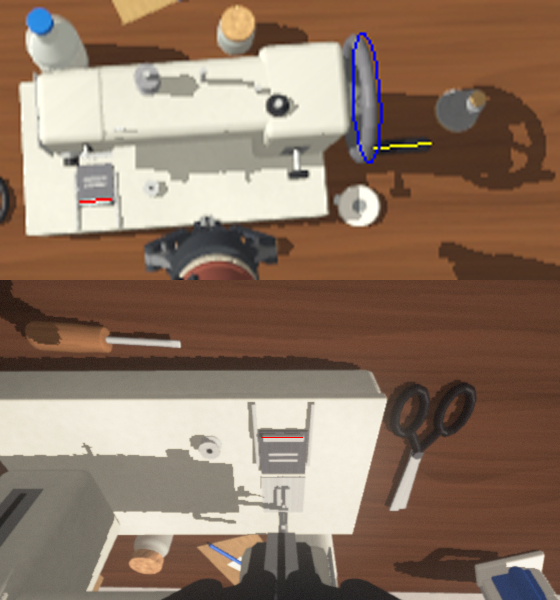

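In the top view (upper half) the handle lies on the 0 rad line. In the wrist view (lower half) the rib prediction lies on the rib at about (282,157). The bobbin stands clear at (209,165). Now the cover.

```bash
python3 - <<'E'
from h import *
l((-118,115,192),28,100); l((-59,115,88),28,90); b=st("pre")
f0=np.array(b["wrist_force"])
for z in (87,86,85,84,83):
    l((-59,115,z),speed=15); wait(.15); o=st(z)
    if o["wrist_force"][2]-f0[2]>3.5: z+=.5; l((-59,115,z),speed=15); break
for x in (-70,-80,-88,-93,-96,-98,-100,-102,-104,-106,-108,-110,-112):
    l((x,115,z),speed=40 if x>-90 else 20); wait(.1); o=st(x)
    if o["wrist_force"][0]-f0[0]>8: break
draw("wrist",0,"w5"); draw("top",0,"top5")
a=cv2.imread("pics/top5.png")[150:270,200:440];b=cv2.imread("pics/w5.png")
cv2.imwrite("pics/m5.png",np.vstack([cv2.resize(a,(560,280),interpolation=2),cv2.resize(b[:320],(560,320))]))
E
```

```text
pre t17.9 tcp(m) [-58.73 115.13  88.57] F [-0.16 -0.02 -0.26]
87 t18.3 tcp(m) [-58.96 115.05  87.19] F [-0.13 -0.33  0.52]
86 t18.7 tcp(m) [-59.01 114.99  85.95] F [-0.92 -0.04 -0.11]
85 t19.1 tcp(m) [-58.99 115.    85.  ] F [-0.3  -0.13  0.11]
84 t19.5 tcp(m) [-58.99 115.    83.98] F [ 0.6  -0.03  0.25]
83 t19.9 tcp(m) [-59.02 115.    82.98] F [ 0.27  0.25 -0.82]
-70 t20.5 tcp(m) [-70.19 115.    82.96] F [ 0.31 -0.2   0.51]
-80 t21.0 tcp(m) [-80.21 115.    82.92] F [ 0.43 -0.3   0.92]
-88 t21.4 tcp(m) [-88.49 114.92  82.66] F [ 0.31 -0.2  -0.32]
-93 t21.9 tcp(m) [-93.23 114.95  82.85] F [ 0.09 -0.17  0.46]
-96 t22.3 tcp(m) [-96.04 115.01  83.03] F [ 0.23 -0.65  1.1 ]
-98 t22.7 tcp(m) [-97.85 115.05  83.16] F [1.42 1.03 1.26]
-100 t23.0 tcp(m) [-98.55 115.28  84.13] F [ 5.02 -0.98 -0.47]
-102 t23.4 tcp(m) [-99.23 115.52  85.12] F [ 7.46  0.24 -1.05]
-104 t23.7 tcp(m) [-100.61  115.76   86.11] F [ 3.91 -0.02  5.65]
-106 t24.1 tcp(m) [-102.05  115.92   86.51] F [ 4.5  -1.07  5.1 ]
-108 t24.4 tcp(m) [-103.64  116.04   86.94] F [4.82 0.64 6.83]
-110 t24.8 tcp(m) [-105.72  116.06   86.92] F [ 2.61 -0.62  7.27]
-112 t25.1 tcp(m) [-107.79  116.07   86.9 ] F [ 2.8  -0.03  8.56]
```

View pics/m5.png

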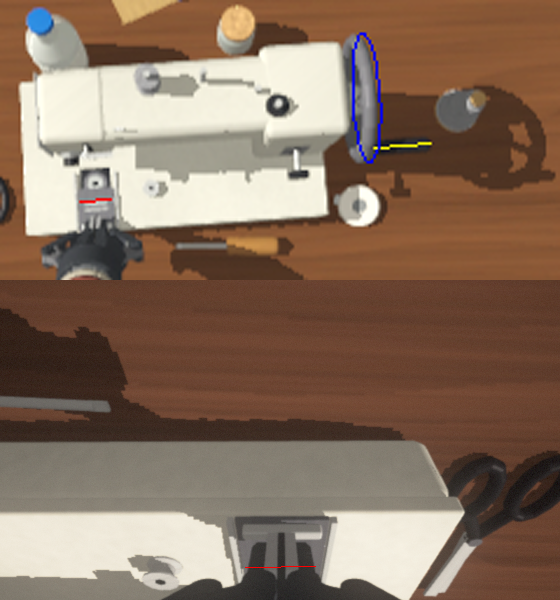

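The fingertip met the end stop at x ≈ -98, then rode up onto the rib. The top view shows the bobbin pit uncovered. I lift off and verify.

```bash
python3 - <<'E'
from h import *
l((-107,115,105),speed=60); l((-125,115,240),28,120); wait(.2); st("clear")
raw,cal=draw("wrist",0,"w6")
for n in ("bobbin_cover",): print(n,[(np.array(d["extent"]),d["score"]) for d in spot_in(n,"wrist")[:2]])
im=raw.copy()
for dx,c in ((28,(0,255,0)),(32,(0,0,255))):
    cv2.polylines(im,[np.int32([proj(cal,M(P,(-83-dx,y,83.5)))*1 for y in (90,140)])],False,c,1)
im=im[100:260,200:370]; cv2.imwrite("pics/w6c.png",cv2.resize(im,None,fx=3.5,fy=3.5,interpolation=2))
E
```

```text
clear t27.2 tcp(m) [-125.39  114.89  239.03] F [ 0.31  0.71 -0.56]
bobbin_cover [(array([281.4, 144.8,  52.5,  45.9]), 0.7), (array([194.4, 252.8, 388.8, 331.7]), 0.3)]
```

View pics/w6c.png

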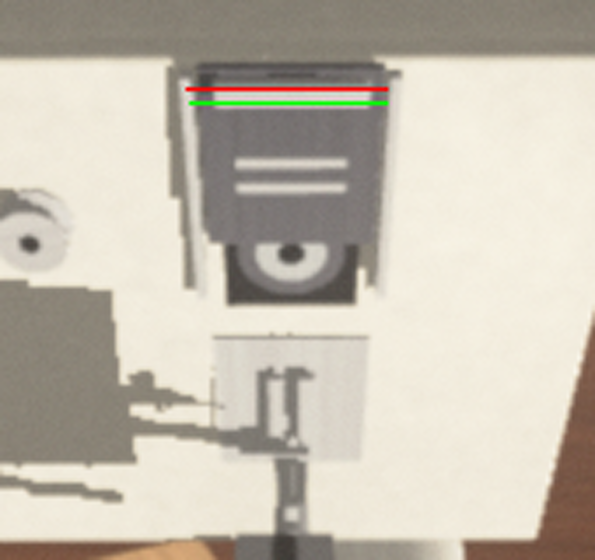

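The cover is against the front with its rib at about (295,95), near the 32 mm line. I check the travel numerically from the printed stripes before handing in.

```bash
python3 - <<'E'
from h import *
from scipy.spatial.transform import Rotation as Rn
cal=get_calibration("wrist")
for fn,tcp,r0,r1 in (("w4",(-129.15,114.82,240.92),160,200),("w6",(-125.39,114.89,239.03),135,160)):
    o=dict(tcp_pos=M(P,tcp),ee_rot=[180,28,YAW]); c=wcal(o,cal["mount"],cal)
    v=cv2.imread(f"pics/{fn}.png")[:,274:292].mean((1,2))
    xs=np.arange(-125,-30,.5); s=[np.interp(proj(c,M(P,(x,115,77)))[1],np.arange(420),v) for x in xs]
    from scipy.signal import find_peaks
    pk,_=find_peaks(s,prominence=8); print(fn,[(xs[i],round(s[i])) for i in pk])
E
```

```text
w4 [(np.float64(-105.0), 234), (np.float64(-80.5), 142), (np.float64(-76.0), 209), (np.float64(-57.5), 206), (np.float64(-49.5), 205)]
w6 [(np.float64(-117.0), 99), (np.float64(-108.0), 206), (np.float64(-89.5), 208), (np.float64(-81.5), 208), (np.float64(-60.5), 162), (np.float64(-53.0), 201)]
```

The rib band and both stripes have each moved 32 mm (-76 → -108, -57.5 → -89.5, -49.5 → -81.5), so the cover is fully open. I'm handing in.

```bash
python3 -c "
from h import *
st(); print(sign_off())"
```

```text
t27.3 tcp(m) [-125.19  114.9   239.43] F [ 0.26 -0.52  0.49]
the job is handed in; nothing more can be done
None
```

I handed the job in at 27.3 s: the wheel is at about 0 rad with the needle up (by fingertip contact and the cameras), the cover measures the full 32 mm open, and the arm is clear; the station gave no verdict.

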